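# Close up the tool case: flap down, then cover shut

### The job

Close the grey tool case for the day: first push its upright plywood flap fully down over the files with the fingertips, then swing the hinged cover gently shut over it until it lies flat on the rim. Only push: do not lift, shift or tip the case, do not slam the cover, leave the things around it alone, and finish with the hand clear.

Things in the scene. Friction and masses are not known exactly. Their poses are not given: they have to be found in the camera images.
- case: open grey tool case, loose, about 2 kg (slides above some 7 N): outer 160 (x) x 200 (y) x 75 mm high (rim), walls 6; wire handles stand out 15 on its y ends. Origin: centre of underside, z up. +x wall carries the cover hinge, -x wall the flap hinge; both hinge lines run along y. Its y points roughly away from the robot, so the cover is at the right (or far right), the flap at the left.
- flap (a joint): angle of the plywood flap in rad: 0 = folded down level inside the case over the file compartment (its top then 4 mm below the rim, its free edge on the inner divider), 1.57 = upright; stops at 0 and 1.65. The hinge rubs (0.05 N m) and the flap stays at any angle where it is left.
- flap_hinge (a point): middle of the flap's hinge line, at x = -72 mm, z = 66 mm in the case's frame
- flap_edge (a point): middle of the flap's free edge. Plywood panel (mm) 78 from hinge to free edge, 176 along the hinge, 5 thick; it folds down towards the cover hinge. Its underside passes through the hinge line; its other face, which looks away from the case while upright, is the one to push on.
- cover (a joint): angle of the hinged cover in rad: 0 = shut flat on the rim, 1.57 = upright, 1.9 = stop, leaning back. The hinge is stiff (0.25 N m) and the cover (0.2 kg) stays at any angle, so it has to be pushed all the way; about 1 to 3 N at its free edge.
- cover_hinge (a point): middle of the cover's hinge line, at x = +80 mm, z = 76 mm in the case's frame
- cover_edge (a point): middle of the cover's free edge. The cover is a grey plate (mm) 164 from hinge to free edge, 204 along the hinge, 8 thick; its underside passes through the hinge line, its outer face looks away from the case while upright and up when shut. It swings shut towards the flap; if the flap is still upright the cover jams on it well short of shut.
- sanding_block: wooden sanding block with dark abrasive underside, 61 x 78 x 22, lying beside the flap side of the case; to be left alone; origin at the centre of its underside (mm)
- wood_block: small brown wood block, 31 x 43 x 30, on the cover-hinge side of the case; to be left alone; origin at the centre of its underside (mm)
- paint_jar: small round paint jar with black lid, 44 diameter x 46 high, by the far end of the case; to be left alone; origin at the centre of its underside (mm)
- mixing_cup: white mixing cup, 77 diameter x 68 high, at the left; to be left alone; origin at the centre of its underside (mm)
- tape_roll: roll of masking tape lying flat, 96 diameter x 25 high, at the left; to be left alone; origin at the centre of its underside (mm)
- glue_bottle: white glue bottle, 60 diameter x 205 high, at the left; to be left alone; origin at the centre of its underside (mm)
- paint_brush: brown paint brush lying flat, 28 x 185 x 7, at the right front; to be left alone; origin at the centre of its underside (mm)

How it is judged:
By the outcome, as a careful person would: the job done as asked, in the order asked, and still so for the second after the job is handed in, with the robot touching nothing.
It also fails if it takes over 58 s, if anything falls off the work surface, if the arm or the gripper's body presses on something with over 40 N, if the wrist force passes 120 N, or if a joint passes its speed limit or range.

### The arm

A 6-joint arm with a two-finger parallel gripper is mounted at the origin on a cart in front of the work surface, level with it; the furniture and walls round the work are solid. World frame = base frame: x ahead of the robot, y to its left, z up, the work surface at z = 0. Lengths are in mm, angles in rad, forces in N, time in s.
With the tool pointing down it reaches from about 400 to 925 mm from the base axis. Payload 12.5 kg.
Tool frame: the origin (TCP) lies between the finger pads; the fingertips stand 11 mm ahead of it and the grasp point (between the pads) lies 8 mm behind it; y points along the fingers, x is the direction in which the jaws open and shut, and the axes are right-handed (so a half turn about y gives the same grasp; the last joint's range is limited). The gripper opens to 95 mm and grips with 3 to 60 N. Pads are 20 mm wide; open, the fingers measure 119 mm over their backs; the gripper's body (75 mm by 180 mm) begins 59 mm behind the grasp point.
Start: joints at [-1.335, 0.491, 1.559, -0, 1.092, -0.106], TCP at [209.513, -588.855, 225.661] pointing down, gripper open.
Joint ranges: [-3.1, 3.1], [-0.84, 2.19], [0.05, 2.79], [-1.13, 4.28], [0.06, 2.93], [-2.69, 2.69]. Speed limits (rad/s): [2.22, 2.22, 2.79, 3.14, 3.14, 3.14].

### API

Orientations are given as [roll, pitch, yaw] about the fixed x, y, z axes, in that order (R = Rz(yaw) Ry(pitch) Rx(roll)).
In Python, from cell import env gives the robot as it stands.
- The arm moves only by the tool jog_arm, never from a script. Its argument "series" is a list of rows, each an object of numbers: "dx", "dy", "dz": the shift along the world's x, y, z in m; "rx", "ry", "rz": the turn, a rotation vector about the world's x, y, z in degrees; "gripper": the opening, from 0 (shut) to 1 (fully open). A call has 1 to 12 rows; each row shifts and turns the commanded pose from where the row before left it; what a row does not reach is not made up. A row lasts 1/10 s, in which the tool goes at most 50 mm and 8.59 degrees, less where a joint would pass 70% of its speed; a pose out of reach is approached as far as the arm can. A call is refused whole if a number of a shift passes 0.05 or a number of a turn 8.59, either way. A call with a gripper value outside its range is refused whole. The fingers move at their own pace and stop on an object; the grip force is fixed at half the most. Time passes only in rows, so rows that do not move let the fingers close. It gives the time, the measured TCP pose, the force and the opening at its end, in the units of the state.
- env.state(): the state, without advancing time (a new reading comes with each control period).
- env.read_camera(name): name is "side" or "top" or "wrist"; returns the picture (480x640x3 uint8, red, green, blue); there is no depth.
- env.camera_info(name): a dict with "camera_matrix" (3x3 intrinsics, pixels), "R" (3x3) and "t" (3): a world point X has camera coordinates R X + t; the wrist camera has in their place "mount" (4x4, takes a point from camera to tool coordinates, whose origin is the TCP and whose axes are the tool frame's). Camera axes: x right, y down, z forward; pixel columns grow to the right and rows downward; lengths in mm; the calibration is good to about 2 mm. A picture is of the moment at which its call begins: read the wrist's pose just before it. camera_info takes no time and is no camera call.
- env.job_done(): hands the job in, once; it reports no verdict.
The state is a dict: "t": time; "joints": joint angles; "qvel": joint speeds; "tau": joint torques, N m; "eef_pos": TCP position; "tcp_rot": TCP orientation; "ft_force": force on the tool from outside, world axes, zero at the start; "moment": the same for the moment, N m; "opening": opening from 0.0 (shut) to 1.0 (fully open).
Only numpy, scipy, OpenCV 4.12 (cv2) and the standard library are available. Lean on these libraries where they do the work, as an engineer would, in place of code of your own. Each camera call takes 0.05 s, during which the arm holds its last target.

## Working session

There is one attempt and no reset: what is moved stays moved. The work goes in short steps, Python scripts to look and compute and a tool call to move; the robot and the scene stay as the last step left them, time stands still between calls to the robot, and variables do not carry over. Pictures are saved under pics/ and viewed, and the job is handed in when it is done.

Besides the shell and the picture viewer there is one more tool, called after "Request:" as name([rows], argument=value, ...), one row to a line, values as JSON. jog_arm: Moves the arm, as the interface text tells. Its arguments: {"type":"object","properties":{"series":{"type":"array"}},"required":["series"]}

```bash
mkdir -p pics; python3 - <<'E'
from cell import env
import cv2,numpy as np
np.set_printoptions(precision=4,suppress=True)
s=env.state(); print(s)
for n in("top","side"):
    im=env.read_camera(n); cv2.imwrite(f"pics/{n}0.png",im[:,:,::-1]); print(n,env.camera_info(n))
print(env.camera_info("wrist"))
E
```

```text
{'t': 0.0, 'joints': array([-1.3346,  0.4915,  1.5595,  0.    ,  1.0917, -0.1056]), 'qvel': array([-0.0009, -0.0005, -0.0004, -0.0012, -0.0006,  0.001 ]), 'tau': array([ -0.0025, -61.2657, -25.8184,   0.0692,   0.0483,  -0.0001]), 'eef_pos': array([ 209.4335, -588.6017,  225.0658]), 'tcp_rot': array([-1.5707,  0.0011, -1.2291]), 'ft_force': array([ 0.1332, -0.7765,  0.5182]), 'moment': array([-0.0099, -0.0434, -0.0124]), 'opening': 0.9993035248925667}
top {'camera_matrix': array([[463.3153,   0.    , 323.3092],
       [  0.    , 463.3153, 238.7026],
       [  0.    ,   0.    ,   1.    ]]), 'R': array([[ 0.0067, -0.9998,  0.0207],
       [-0.9931, -0.009 , -0.1171],
       [ 0.1172, -0.0198, -0.9929]]), 't': array([  12.6192,  521.2928, 1206.1742])}
side {'camera_matrix': array([[540.7836,   0.    , 307.98  ],
       [  0.    , 540.7836, 234.1603],
       [  0.    ,   0.    ,   1.    ]]), 'R': array([[ 0.8616, -0.5071,  0.0238],
       [-0.2188, -0.4133, -0.8839],
       [ 0.458 ,  0.7563, -0.4671]]), 't': array([-430.4321,  193.539 , 1297.5867])}
{'camera_matrix': array([[373.7004,   0.    , 317.5691],
       [  0.    , 373.7004, 238.71  ],
       [  0.    ,   0.    ,   1.    ]]), 'mount': array([[   1.    ,    0.0012,   -0.    ,    0.0075],
       [   0.0004,   -0.2779,    0.9606, -159.0697],
       [   0.0011,   -0.9606,   -0.2779,   79.383 ],
       [   0.    ,    0.    ,    0.    ,    1.    ]])}
```

View pics/top0.png

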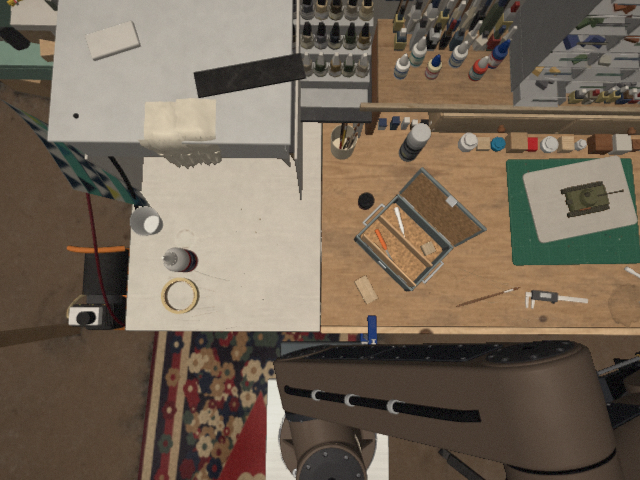

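View pics/side0.png

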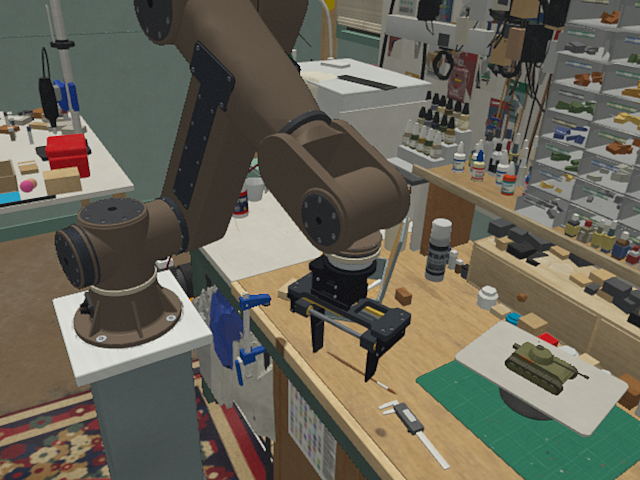

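```bash
python3 - <<'E'
import cv2
im=cv2.imread("pics/top0.png")[150:320,330:520]
cv2.imwrite("pics/topc.png",cv2.resize(im,None,fx=3.4,fy=3.4,interpolation=cv2.INTER_CUBIC))
im=cv2.imread("pics/side0.png")[220:330,330:450]
cv2.imwrite("pics/sidec.png",cv2.resize(im,None,fx=5,fy=5,interpolation=cv2.INTER_CUBIC))
E
```

```text
(no output)
```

View pics/topc.png

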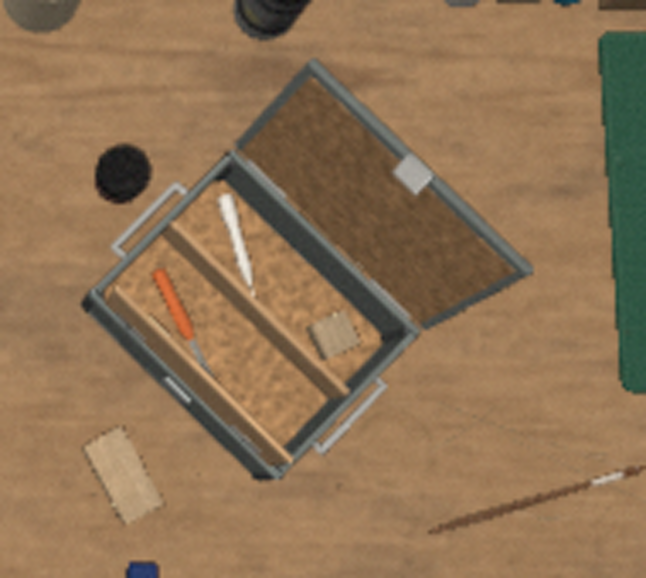

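View pics/sidec.png

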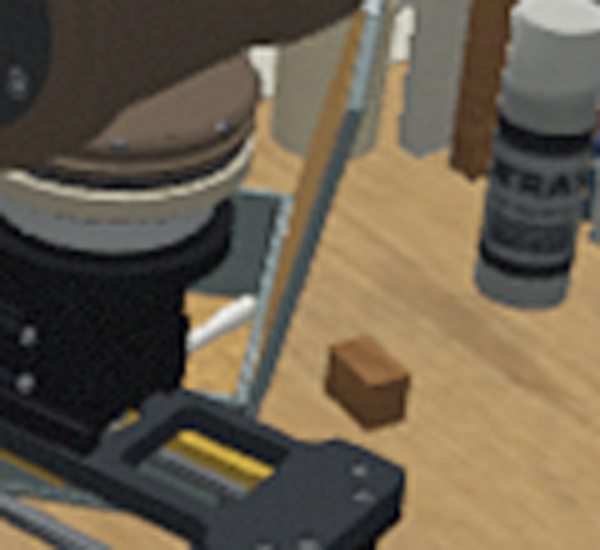

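```bash
cat > h.py <<'E'
import numpy as np,cv2
from cell import env
np.set_printoptions(precision=3,suppress=True)
def ray(n,px):
    c=env.camera_info(n);K,R,t=c["camera_matrix"],c["R"],c["t"]
    return -R.T@t, R.T@np.linalg.solve(K,[px[0],px[1],1])
def onz(n,px,z):
    o,d=ray(n,px); return o+d*(z-o[2])/d[2]
def onplane(n,px,p,nn):
    o,d=ray(n,px); return o+d*((p-o)@nn)/(d@nn)
def proj(n,X):
    c=env.camera_info(n); p=c["camera_matrix"]@(c["R"]@np.array(X,float)+c["t"]); return p[:2]/p[2]
E
python3 - <<'E'
from h import *
T=lambda u,v:((u-1.2)/3.4+330,(v-1.2)/3.4+150)
print("cam",ray("top",(0,0))[0],ray("side",(0,0))[0])
rim={"FL":(92,292),"FR":(230,155),"NR":(418,333),"NL":(278,472)}
P={k:onz("top",T(*v),75) for k,v in rim.items()}
for k,v in P.items(): print(k,v)
for a,b in(("FL","FR"),("FR","NR"),("NR","NL"),("NL","FL"),("FL","NR"),("FR","NL")): print(a,b,np.linalg.norm(P[a]-P[b]),np.degrees(np.arctan2(*(P[b]-P[a])[[1,0]])))
print("c",sum(P.values())/4)
for n,uv,z in(("sandA",(84,445),22),("sandB",(122,426),22),("sandC",(162,505),22),("sandD",(128,523),22),("jar",(123,173),46),("flapfar",(112,288),144),("flapnear",(287,460),144),("coverF",(313,62),230),("coverN",(530,270),230)):
    print(n,onz("top",T(*uv),z))
S=lambda u,v:((u-2)/5+330,(v-2)/5+220)
print("wood",onz("side",S(368,362),30))
E
```

```text
cam [ 376.191   41.165 1258.391] [ -181.102 -1119.663   787.412]
FL [524.945 -68.454  75.   ]
FR [ 631.913 -174.756   75.   ]
NR [ 495.865 -316.343   75.   ]
NL [ 390.173 -207.958   75.   ]
FL FR 150.80578868773975 -44.820767020816795
FR NR 196.35716728824585 -133.85709144580656
NR NL 151.38758639170965 134.27928525058402
NL FL 193.97098315824053 45.98840709422008
FL NR 249.58881422723863 -96.690722091417
FR NL 244.01008105171795 -172.17958927367246
c [ 510.724 -191.878   75.   ]
sandA [410.779 -66.872  22.   ]
sandB [425.851 -96.756  22.   ]
sandC [ 364.557 -127.796   22.   ]
sandD [ 350.473 -101.138   22.   ]
jar [622.869 -95.661  46.   ]
flapfar [519.284 -76.383 144.   ]
flapnear [ 397.839 -199.955  144.   ]
coverF [ 662.742 -203.268  230.   ]
coverN [ 522.878 -345.43   230.   ]
wood [ 615.531 -273.393   30.   ]
```

```bash
cat >> h.py <<'E'
C=np.array([510.5,-192.]);YAW=np.radians(-44.5)
EX=np.array([np.cos(YAW),np.sin(YAW)]);EY=np.array([-EX[1],EX[0]])
def w(x,y,z): p=C+x*EX+y*EY; return np.array([*p,z])
def loc(X): d=np.array(X[:2])-C; return np.array([d@EX,d@EY,X[2]])
def flap(phi,s=65,gap=0): return w(-72+s*np.cos(phi)-(5+gap)*np.sin(phi)-10,0,66+s*np.sin(phi)+(5+gap)*np.cos(phi)+11)
def cover(th,s=140,y=-15,gap=0): return w(80-s*np.cos(th)+(8+gap)*np.sin(th)+10,y,76+s*np.sin(th)+(8+gap)*np.cos(th)+11)
E
python3 - <<'E'
from h import *
print("can",onz("top",(418,133),200),onz("side",(440,224),200))
p0=w(-115,0,215);print("pre",p0,w(-107,0,142))
a=None
for d in range(90,-1,-10):
    p=flap(np.radians(d));print(d,p,None if a is None else p-a);a=p
print("cover",w(150,-15,300),w(150,-15,221))
a=None
for d in range(90,-1,-6):
    p=cover(np.radians(d));print(d,p,None if a is None else p-a);a=p
for k in((-80,-100,75),(80,-100,75),(80,100,75),(-80,100,75),(-80,-100,0)): print((proj("top",w(*k))-[330,150])*3.4)
E
```

```text
can [ 755.956 -203.113  200.   ] [ 707.196 -273.829  200.   ]
pre [ 428.476 -111.395  215.   ] [ 434.182 -117.003  142.   ]
90 [ 448.447 -131.021  142.   ] None
80 [ 456.552 -138.985  141.881] [ 8.105 -7.964 -0.119]
70 [ 464.519 -146.814  139.79 ] [ 7.967 -7.829 -2.091]
60 [ 472.106 -154.27   135.792] [ 7.587 -7.456 -3.998]
50 [ 479.082 -161.126  130.007] [ 6.976 -6.856 -5.785]
40 [ 485.236 -167.173  122.611] [ 6.154 -6.047 -7.395]
30 [ 490.38  -172.229  113.83 ] [ 5.144 -5.055 -8.781]
20 [ 494.359 -176.138  103.93 ] [ 3.979 -3.91  -9.9  ]
10 [ 497.051 -178.784   93.211] [  2.692  -2.645 -10.719]
0 [ 498.375 -180.085   82.   ] [  1.324  -1.301 -11.211]
cover [ 606.974 -307.835  300.   ] [ 606.974 -307.835  221.   ]
90 [ 569.885 -271.388  227.   ] None
84 [ 559.416 -261.1    227.069] [-10.469  10.288   0.069]
78 [ 548.999 -250.864  225.604] [-10.417  10.237  -1.465]
72 [ 538.749 -240.79   222.62 ] [-10.25   10.073  -2.984]
66 [ 528.777 -230.991  218.15 ] [-9.972  9.799 -4.47 ]
60 [ 519.193 -221.573  212.244] [-9.584  9.418 -5.907]
54 [ 510.102 -212.639  204.965] [-9.091  8.934 -7.279]
48 [ 501.603 -204.288  196.393] [-8.499  8.352 -8.571]
42 [ 493.79  -196.61   186.623] [-7.813  7.678 -9.77 ]
36 [ 486.748 -189.69   175.762] [ -7.042   6.92  -10.861]
30 [ 480.555 -183.603  163.928] [ -6.193   6.086 -11.834]
24 [ 475.278 -178.418  151.251] [ -5.277   5.186 -12.677]
18 [ 470.974 -174.189  137.871] [ -4.303   4.229 -13.381]
12 [ 467.692 -170.963  123.933] [ -3.282   3.225 -13.938]
6 [ 465.467 -168.777  109.59 ] [ -2.225   2.186 -14.343]
0 [ 464.324 -167.653   95.   ] [ -1.143   1.124 -14.59 ]
[276.004 479.949]
[420.744 329.733]
[231.294 146.492]
[ 85.731 292.604]
[256.333 480.387]
```

Request:
jog_arm([
  {"dx": 0.01,"dy": 0.02,"rz": 8.5,"gripper": 0},
  {"dx": 0.018,"dy": 0.04,"rz": 8.5},
  {"dx": 0.018,"dy": 0.04,"rz": 8.5},
  {"dx": 0.018,"dy": 0.04,"rz": 8.5},
  {"dx": 0.018,"dy": 0.04,"rz": 8.5},
  {"dx": 0.018,"dy": 0.04,"rz": 8.5},
  {"dx": 0.018,"dy": 0.04,"rz": 8.5},
  {"dx": 0.018,"dy": 0.04,"rz": 8.5},
  {"dx": 0.018,"dy": 0.04,"rz": 8.5},
  {"dx": 0.018,"dy": 0.04,"rz": 8.5},
  {"dx": 0.018,"dy": 0.04,"rz": 8.5},
  {"dx": 0.015,"dy": 0.035,"rz": 8.5},
])

```text
$.series[0]: bad value
```

Request:
jog_arm([
  {"dx": 0.01,"dy": 0.02,"dz": 0,"rx": 0,"ry": 0,"rz": 8.5,"gripper": 0},
])

```text
t: 0.2
eef_pos: [218.8, -569.9, 224.9]
tcp_rot: [-1.571, 0.0, -1.081]
ft_force: [-0.5, 0.5, -0.0]
opening: 0.959
```

Request:
jog_arm([
  {"dx": 0.0175,"dy": 0.038,"dz": 0,"rx": 0,"ry": 0,"rz": 8.5,"gripper": 0},
  {"dx": 0.0175,"dy": 0.038,"dz": 0,"rx": 0,"ry": 0,"rz": 8.5,"gripper": 0},
  {"dx": 0.0175,"dy": 0.038,"dz": 0,"rx": 0,"ry": 0,"rz": 8.5,"gripper": 0},
  {"dx": 0.0175,"dy": 0.038,"dz": 0,"rx": 0,"ry": 0,"rz": 8.5,"gripper": 0},
  {"dx": 0.0175,"dy": 0.038,"dz": 0,"rx": 0,"ry": 0,"rz": 8.5,"gripper": 0},
  {"dx": 0.0175,"dy": 0.038,"dz": 0,"rx": 0,"ry": 0,"rz": 8.5,"gripper": 0},
  {"dx": 0.0175,"dy": 0.038,"dz": 0,"rx": 0,"ry": 0,"rz": 8.5,"gripper": 0},
  {"dx": 0.0175,"dy": 0.038,"dz": 0,"rx": 0,"ry": 0,"rz": 8.5,"gripper": 0},
  {"dx": 0.0175,"dy": 0.038,"dz": 0,"rx": 0,"ry": 0,"rz": 8.5,"gripper": 0},
  {"dx": 0.0175,"dy": 0.038,"dz": 0,"rx": 0,"ry": 0,"rz": 8.5,"gripper": 0},
  {"dx": 0.0175,"dy": 0.038,"dz": 0,"rx": 0,"ry": 0,"rz": 8.5,"gripper": 0},
  {"dx": 0.0175,"dy": 0.038,"dz": 0,"rx": 0,"ry": 0,"rz": 8.5,"gripper": 0},
])

```text
t: 1.4
eef_pos: [429.8, -111.2, 225.6]
tcp_rot: [-1.571, -0.0, 0.706]
ft_force: [1.0, -0.2, 0.0]
opening: 0.009
```

Request:
jog_arm([
  {"dx": 0,"dy": 0,"dz": 0,"rx": 0,"ry": 0,"rz": 5.5,"gripper": 0},
  {"dx": 0,"dy": 0,"dz": 0,"rx": 0,"ry": 0,"rz": 0,"gripper": 0},
])

```text
t: 1.6
eef_pos: [429.7, -111.8, 225.5]
tcp_rot: [-1.57, 0.0, 0.799]
ft_force: [-0.6, -0.9, -0.8]
opening: 0.004
```

```bash
python3 - <<'E'
from h import *
s=env.state();print(s["t"],s["eef_pos"],np.degrees(s["tcp_rot"]),s["ft_force"],s["joints"])
for n in("side","wrist"):
    im=env.read_camera(n); cv2.imwrite(f"pics/{n}1.png",im[:,:,::-1])
E
```

```text
1.6 [ 429.689 -111.813  225.518] [-89.98    0.006  45.806] [-0.645 -0.927 -0.786] [-0.404  0.234  1.98   0.     0.928 -1.203]
```

View pics/side1.png

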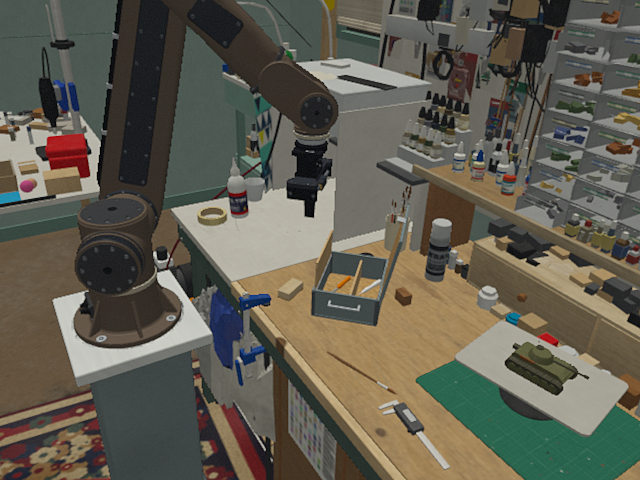

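View pics/wrist1.png

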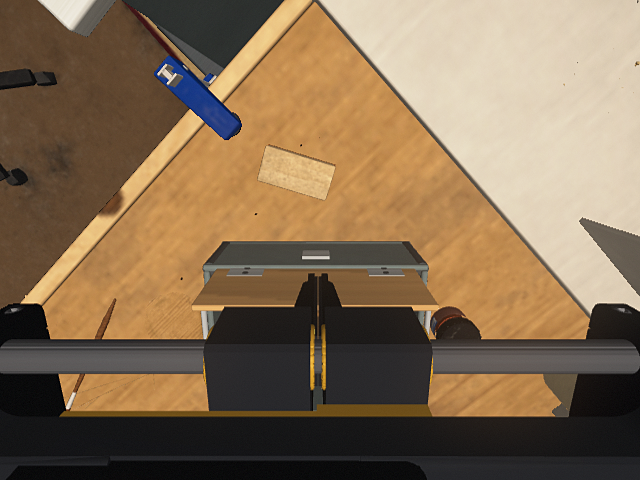

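```bash
python3 - <<'E'
from h import *
for k in((-80,-100,75),(80,-100,75),(80,-100,0),(-80,-100,0),(80,100,75),(-77,-88,144),(-77,88,144),(115,-102,236),(115,102,236)): print(k,(proj("side",w(*k))-[300,190])*5)
im=cv2.imread("pics/side1.png")[190:330,300:420]
cv2.imwrite("pics/side1c.png",cv2.resize(im,None,fx=5,fy=5,interpolation=cv2.INTER_CUBIC)[:600])
E
```

```text
(-80, -100, 75) [ 54.099 493.055]
(80, -100, 75) [390.476 546.443]
(80, -100, 0) [377.151 677.172]
(-80, -100, 0) [ 50.055 621.972]
(80, 100, 75) [440.208 336.42 ]
(-77, -88, 144) [ 70.374 356.237]
(-77, 88, 144) [148.841 190.451]
(115, -102, 236) [502.346 252.532]
(115, 102, 236) [541.472  63.919]
```

View pics/side1c.png

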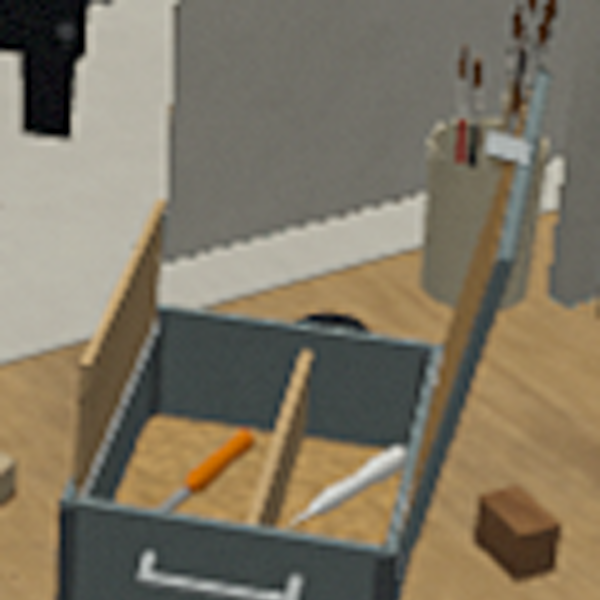

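```bash
sed -i 's/510.5,-192./509.,-196./' h.py; python3 - <<'E'
from h import *
s=env.state();print(loc(s["eef_pos"]), w(-104,0,142)-s["eef_pos"])
for d in (90,60,40,20,10,0): print(d,flap(np.radians(d)))
E
```

```text
[-114.947    3.344  225.536] [  5.464 -10.057 -83.536]
90 [ 446.947 -135.021  142.   ]
60 [ 470.606 -158.27   135.792]
40 [ 483.736 -171.173  122.611]
20 [ 492.859 -180.138  103.93 ]
10 [ 495.551 -182.784   93.211]
0 [ 496.875 -184.085   82.   ]
```

Request:
jog_arm([
  {"dx": 0.002,"dy": -0.005,"dz": -0.02,"rx": 0,"ry": 0,"rz": 0,"gripper": 0},
  {"dx": 0.002,"dy": -0.005,"dz": -0.03,"rx": 0,"ry": 0,"rz": 0,"gripper": 0},
  {"dx": 0.001,"dy": 0,"dz": -0.025,"rx": 0,"ry": 0,"rz": 0,"gripper": 0},
  {"dx": 0,"dy": 0,"dz": -0.009,"rx": 0,"ry": 0,"rz": 0,"gripper": 0},
  {"dx": 0.004,"dy": -0.004,"dz": 0,"rx": 0,"ry": 0,"rz": 0,"gripper": 0},
  {"dx": 0.004,"dy": -0.004,"dz": 0,"rx": 0,"ry": 0,"rz": 0,"gripper": 0},
  {"dx": 0.004,"dy": -0.004,"dz": 0,"rx": 0,"ry": 0,"rz": 0,"gripper": 0},
])

```text
t: 2.4
eef_pos: [447.4, -135.6, 142.8]
tcp_rot: [-1.573, -0.001, 0.795]
ft_force: [-0.5, 0.6, 0.4]
opening: 0.005
```

Request:
jog_arm([
  {"dx": 0.004,"dy": -0.004,"dz": 0,"rx": 0,"ry": 0,"rz": 0,"gripper": 0},
  {"dx": 0.004,"dy": -0.004,"dz": 0,"rx": 0,"ry": 0,"rz": 0,"gripper": 0},
  {"dx": 0.004,"dy": -0.004,"dz": -0.001,"rx": 0,"ry": 0,"rz": 0,"gripper": 0},
  {"dx": 0.004,"dy": -0.004,"dz": -0.001,"rx": 0,"ry": 0,"rz": 0,"gripper": 0},
  {"dx": 0.004,"dy": -0.004,"dz": -0.002,"rx": 0,"ry": 0,"rz": 0,"gripper": 0},
  {"dx": 0.004,"dy": -0.0035,"dz": -0.002,"rx": 0,"ry": 0,"rz": 0,"gripper": 0},
  {"dx": 0.0035,"dy": -0.0035,"dz": -0.003,"rx": 0,"ry": 0,"rz": 0,"gripper": 0},
  {"dx": 0.0035,"dy": -0.0035,"dz": -0.003,"rx": 0,"ry": 0,"rz": 0,"gripper": 0},
])

```text
t: 3.2
eef_pos: [477.8, -165.6, 129.3]
tcp_rot: [-1.571, -0.0, 0.796]
ft_force: [-0.4, -0.0, -0.7]
opening: 0.009
```

```bash
python3 - <<'E'
from h import *
s=env.state();print(s["t"],s["eef_pos"],loc(s["eef_pos"]),s["ft_force"])
im=env.read_camera("side"); cv2.imwrite("pics/s2.png",cv2.resize(im[190:330,260:420,::-1],None,fx=4,fy=4,interpolation=cv2.INTER_CUBIC))
E
```

```text
3.2 [ 477.762 -165.631  129.307] [-43.566  -0.235 129.307] [-0.417 -0.041 -0.717]
```

View pics/s2.png

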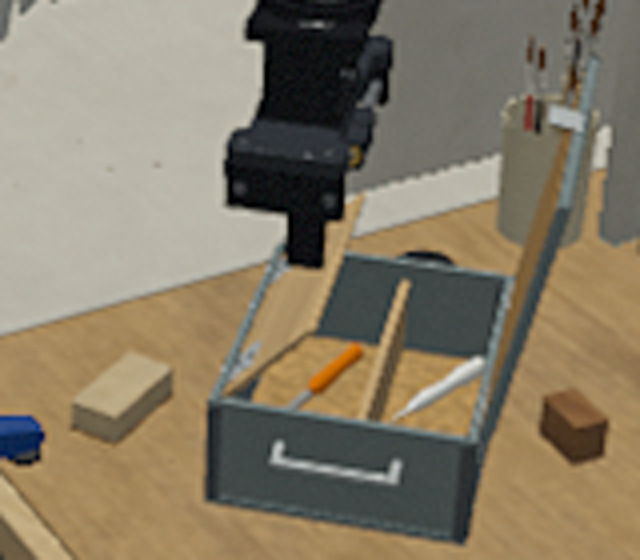

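Request:
jog_arm([
  {"dx": 0.003,"dy": -0.003,"dz": -0.0035,"rx": 0,"ry": 0,"rz": 0,"gripper": 0},
  {"dx": 0.003,"dy": -0.003,"dz": -0.004,"rx": 0,"ry": 0,"rz": 0,"gripper": 0},
  {"dx": 0.0025,"dy": -0.0025,"dz": -0.0045,"rx": 0,"ry": 0,"rz": 0,"gripper": 0},
  {"dx": 0.0025,"dy": -0.0025,"dz": -0.0045,"rx": 0,"ry": 0,"rz": 0,"gripper": 0},
  {"dx": 0.002,"dy": -0.002,"dz": -0.005,"rx": 0,"ry": 0,"rz": 0,"gripper": 0},
  {"dx": 0.002,"dy": -0.002,"dz": -0.005,"rx": 0,"ry": 0,"rz": 0,"gripper": 0},
  {"dx": 0.0015,"dy": -0.0015,"dz": -0.005,"rx": 0,"ry": 0,"rz": 0,"gripper": 0},
  {"dx": 0.001,"dy": -0.001,"dz": -0.005,"rx": 0,"ry": 0,"rz": 0,"gripper": 0},
  {"dx": 0.0005,"dy": -0.0005,"dz": -0.004,"rx": 0,"ry": 0,"rz": 0,"gripper": 0},
  {"dx": 0.0,"dy": 0,"dz": -0.003,"rx": 0,"ry": 0,"rz": 0,"gripper": 0},
])

```text
t: 4.25
eef_pos: [495.6, -183.4, 85.8]
tcp_rot: [-1.571, -0.0, 0.796]
ft_force: [0.9, 0.0, 0.5]
opening: 0.003
```

Request:
jog_arm([
  {"dx": 0.0,"dy": 0,"dz": -0.002,"rx": 0,"ry": 0,"rz": 0,"gripper": 0},
  {"dx": 0.0,"dy": 0,"dz": -0.001,"rx": 0,"ry": 0,"rz": 0,"gripper": 0},
])

```text
t: 4.45
eef_pos: [495.5, -183.3, 83.0]
tcp_rot: [-1.571, -0.0, 0.796]
ft_force: [-0.2, 0.0, -0.5]
opening: 0.004
```

Request:
jog_arm([
  {"dx": 0.0,"dy": 0,"dz": -0.001,"rx": 0,"ry": 0,"rz": 0,"gripper": 0},
])

```text
t: 4.55
eef_pos: [495.6, -183.4, 82.2]
tcp_rot: [-1.571, -0.0, 0.796]
ft_force: [-0.1, -0.6, 6.6]
opening: 0.003
```

Request:
jog_arm([
  {"dx": 0.0,"dy": 0,"dz": -0.0005,"rx": 0,"ry": 0,"rz": 0,"gripper": 0},
  {"dx": 0.0,"dy": 0,"dz": 0,"rx": 0,"ry": 0,"rz": 0,"gripper": 0},
])

```text
t: 4.75
eef_pos: [495.6, -183.4, 82.2]
tcp_rot: [-1.571, -0.0, 0.796]
ft_force: [-1.7, 1.3, 5.8]
opening: 0.002
```

Request:
jog_arm([
  {"dx": 0,"dy": 0,"dz": 0.01,"rx": 0,"ry": 0,"rz": 0,"gripper": 0},
  {"dx": 0,"dy": 0,"dz": 0.04,"rx": 0,"ry": 0,"rz": 0,"gripper": 0},
  {"dx": 0,"dy": 0,"dz": 0.05,"rx": 0,"ry": 0,"rz": 0,"gripper": 0},
  {"dx": 0,"dy": 0,"dz": 0.05,"rx": 0,"ry": 0,"rz": 0,"gripper": 0},
  {"dx": 0,"dy": 0,"dz": 0.05,"rx": 0,"ry": 0,"rz": 0,"gripper": 0},
  {"dx": 0,"dy": 0,"dz": 0.02,"rx": 0,"ry": 0,"rz": 0,"gripper": 0},
])

```text
t: 5.35
eef_pos: [496.0, -183.5, 307.1]
tcp_rot: [-1.577, -0.002, 0.796]
ft_force: [0.0, 0.8, -0.7]
opening: 0.003
```

```bash
python3 - <<'E'
from h import *
s=env.state();print(s["t"],s["eef_pos"],loc(s["eef_pos"]),s["ft_force"], w(155,-15,300), w(155,-15,219))
im=env.read_camera("side"); cv2.imwrite("pics/s3.png",cv2.resize(im[190:330,260:420,::-1],None,fx=4,fy=4,interpolation=cv2.INTER_CUBIC))
a=None
for d in range(90,-1,-6):
    p=cover(np.radians(d));print(d,p,None if a is None else p-a);a=p
E
```

```text
5.35 [ 496.015 -183.487  307.112] [-18.032  -0.176 307.112] [ 0.033  0.789 -0.654] [ 609.04 -315.34  300.  ] [ 609.04 -315.34  219.  ]
90 [ 568.385 -275.388  227.   ] None
84 [ 557.916 -265.1    227.069] [-10.469  10.288   0.069]
78 [ 547.499 -254.864  225.604] [-10.417  10.237  -1.465]
72 [ 537.249 -244.79   222.62 ] [-10.25   10.073  -2.984]
66 [ 527.277 -234.991  218.15 ] [-9.972  9.799 -4.47 ]
60 [ 517.693 -225.573  212.244] [-9.584  9.418 -5.907]
54 [ 508.602 -216.639  204.965] [-9.091  8.934 -7.279]
48 [ 500.103 -208.288  196.393] [-8.499  8.352 -8.571]
42 [ 492.29  -200.61   186.623] [-7.813  7.678 -9.77 ]
36 [ 485.248 -193.69   175.762] [ -7.042   6.92  -10.861]
30 [ 479.055 -187.603  163.928] [ -6.193   6.086 -11.834]
24 [ 473.778 -182.418  151.251] [ -5.277   5.186 -12.677]
18 [ 469.474 -178.189  137.871] [ -4.303   4.229 -13.381]
12 [ 466.192 -174.963  123.933] [ -3.282   3.225 -13.938]
6 [ 463.967 -172.777  109.59 ] [ -2.225   2.186 -14.343]
0 [ 462.824 -171.653   95.   ] [ -1.143   1.124 -14.59 ]
```

View pics/s3.png

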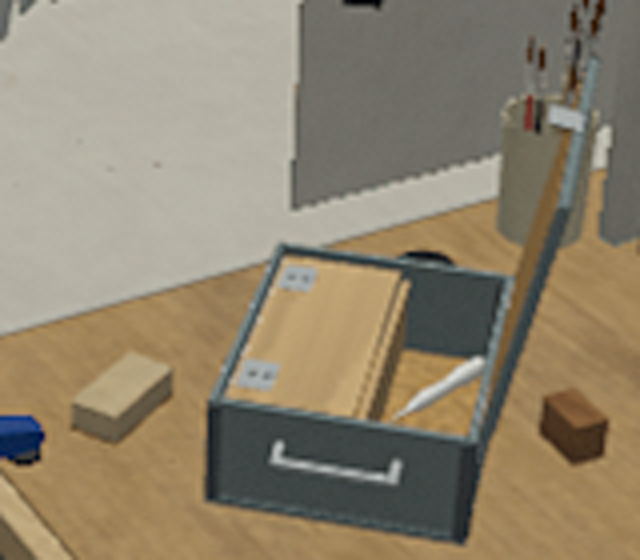

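Request:
jog_arm([
  {"dx": 0.015,"dy": -0.018,"dz": 0,"rx": 0,"ry": 0,"rz": 0,"gripper": 0},
  {"dx": 0.023,"dy": -0.027,"dz": 0,"rx": 0,"ry": 0,"rz": 0,"gripper": 0},
  {"dx": 0.023,"dy": -0.027,"dz": 0,"rx": 0,"ry": 0,"rz": 0,"gripper": 0},
  {"dx": 0.023,"dy": -0.027,"dz": 0,"rx": 0,"ry": 0,"rz": 0,"gripper": 0},
  {"dx": 0.02,"dy": -0.023,"dz": 0,"rx": 0,"ry": 0,"rz": 0,"gripper": 0},
  {"dx": 0.01,"dy": -0.01,"dz": 0,"rx": 0,"ry": 0,"rz": 0,"gripper": 0},
  {"dx": 0,"dy": 0,"dz": -0.02,"rx": 0,"ry": 0,"rz": 0,"gripper": 0},
  {"dx": 0,"dy": 0,"dz": -0.02,"rx": 0,"ry": 0,"rz": 0,"gripper": 0},
])

```text
t: 6.2
eef_pos: [609.5, -315.6, 260.9]
tcp_rot: [-1.571, -0.0, 0.795]
ft_force: [-0.4, 0.4, 0.0]
opening: 0.004
```

```bash
python3 - <<'E'
from h import *
s=env.state();print(s["t"],s["eef_pos"],loc(s["eef_pos"]),s["ft_force"])
im=env.read_camera("side"); cv2.imwrite("pics/s4.png",cv2.resize(im[130:330,250:470,::-1],None,fx=3,fy=3,interpolation=cv2.INTER_CUBIC))
E
```

```text
6.2 [ 609.481 -315.584  260.901] [155.486 -14.866 260.901] [-0.426  0.396  0.026]
```

View pics/s4.png

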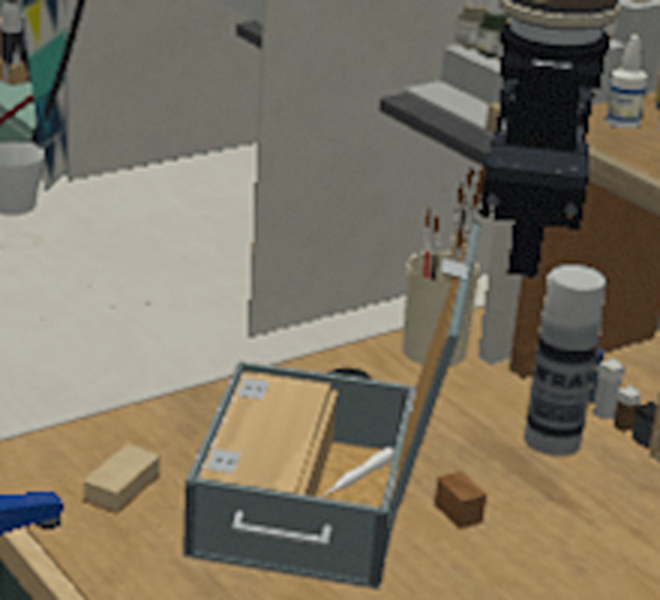

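Request:
jog_arm([
  {"dx": 0,"dy": 0,"dz": -0.02,"rx": 0,"ry": 0,"rz": 0,"gripper": 0},
  {"dx": -0.003,"dy": 0.003,"dz": -0.015,"rx": 0,"ry": 0,"rz": 0,"gripper": 0},
  {"dx": -0.004,"dy": 0.004,"dz": -0.003,"rx": 0,"ry": 0,"rz": 0,"gripper": 0},
  {"dx": -0.004,"dy": 0.004,"dz": 0,"rx": 0,"ry": 0,"rz": 0,"gripper": 0},
  {"dx": -0.004,"dy": 0.004,"dz": 0,"rx": 0,"ry": 0,"rz": 0,"gripper": 0},
  {"dx": -0.004,"dy": 0.004,"dz": 0,"rx": 0,"ry": 0,"rz": 0,"gripper": 0},
  {"dx": -0.004,"dy": 0.004,"dz": 0,"rx": 0,"ry": 0,"rz": 0,"gripper": 0},
])

```text
t: 6.95
eef_pos: [586.6, -292.3, 224.8]
tcp_rot: [-1.573, -0.0, 0.796]
ft_force: [2.1, -1.6, 0.9]
opening: 0.004
```

Request:
jog_arm([
  {"dx": -0.004,"dy": 0.004,"dz": 0,"rx": 0,"ry": 0,"rz": 0,"gripper": 0},
  {"dx": -0.004,"dy": 0.004,"dz": 0,"rx": 0,"ry": 0,"rz": 0,"gripper": 0},
  {"dx": -0.004,"dy": 0.004,"dz": 0,"rx": 0,"ry": 0,"rz": 0,"gripper": 0},
  {"dx": -0.004,"dy": 0.004,"dz": 0,"rx": 0,"ry": 0,"rz": 0,"gripper": 0},
])

```text
t: 7.35
eef_pos: [570.2, -276.0, 223.7]
tcp_rot: [-1.571, -0.0, 0.796]
ft_force: [0.6, -1.5, 1.1]
opening: 0.0
```

```bash
python3 - <<'E'
from h import *
s=env.state();print(s["t"],s["eef_pos"],loc(s["eef_pos"]),s["ft_force"])
im=env.read_camera("side"); cv2.imwrite("pics/s5.png",cv2.resize(im[130:330,250:470,::-1],None,fx=3,fy=3,interpolation=cv2.INTER_CUBIC))
E
```

```text
7.35 [ 570.174 -276.037  223.68 ] [ 99.731 -14.209 223.68 ] [ 0.566 -1.481  1.119]
```

View pics/s5.png

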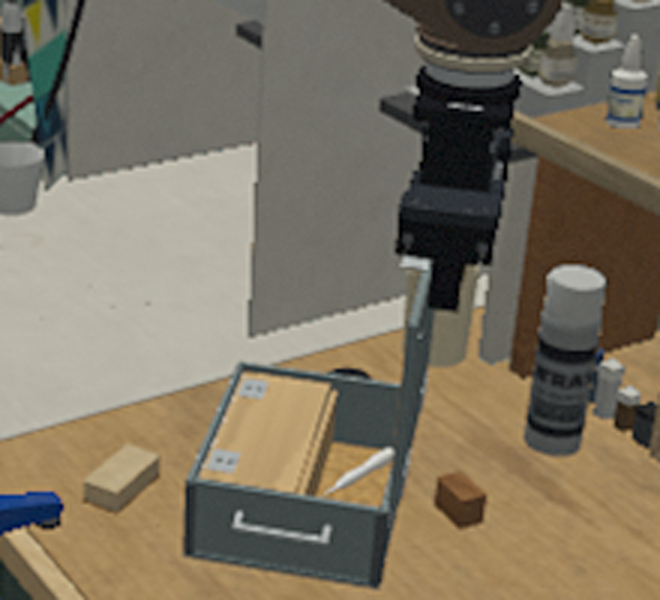

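Request:
jog_arm([
  {"dx": -0.005,"dy": 0.005,"dz": 0,"rx": 0,"ry": 0,"rz": 0,"gripper": 0},
  {"dx": -0.005,"dy": 0.005,"dz": 0,"rx": 0,"ry": 0,"rz": 0,"gripper": 0},
  {"dx": -0.005,"dy": 0.005,"dz": 0,"rx": 0,"ry": 0,"rz": 0,"gripper": 0},
  {"dx": -0.005,"dy": 0.005,"dz": -0.0005,"rx": 0,"ry": 0,"rz": 0,"gripper": 0},
  {"dx": -0.005,"dy": 0.005,"dz": -0.001,"rx": 0,"ry": 0,"rz": 0,"gripper": 0},
  {"dx": -0.005,"dy": 0.005,"dz": -0.0015,"rx": 0,"ry": 0,"rz": 0,"gripper": 0},
  {"dx": -0.005,"dy": 0.005,"dz": -0.002,"rx": 0,"ry": 0,"rz": 0,"gripper": 0},
  {"dx": -0.005,"dy": 0.005,"dz": -0.002,"rx": 0,"ry": 0,"rz": 0,"gripper": 0},
  {"dx": -0.005,"dy": 0.005,"dz": -0.0025,"rx": 0,"ry": 0,"rz": 0,"gripper": 0},
  {"dx": -0.005,"dy": 0.005,"dz": -0.003,"rx": 0,"ry": 0,"rz": 0,"gripper": 0},
  {"dx": -0.005,"dy": 0.0045,"dz": -0.0035,"rx": 0,"ry": 0,"rz": 0,"gripper": 0},
  {"dx": -0.0045,"dy": 0.0045,"dz": -0.0035,"rx": 0,"ry": 0,"rz": 0,"gripper": 0},
])

```text
t: 8.6
eef_pos: [510.6, -216.9, 203.9]
tcp_rot: [-1.571, -0.0, 0.796]
ft_force: [1.7, -0.8, -0.2]
opening: 0.005
```

```bash
python3 - <<'E'
from h import *
s=env.state();print(s["t"],s["eef_pos"],loc(s["eef_pos"]),s["ft_force"])
im=env.read_camera("side"); cv2.imwrite("pics/s6.png",cv2.resize(im[130:330,250:470,::-1],None,fx=3,fy=3,interpolation=cv2.INTER_CUBIC))
E
```

```text
8.6 [ 510.605 -216.888  203.889] [ 15.786 -13.773 203.889] [ 1.677 -0.819 -0.178]
```

View pics/s6.png

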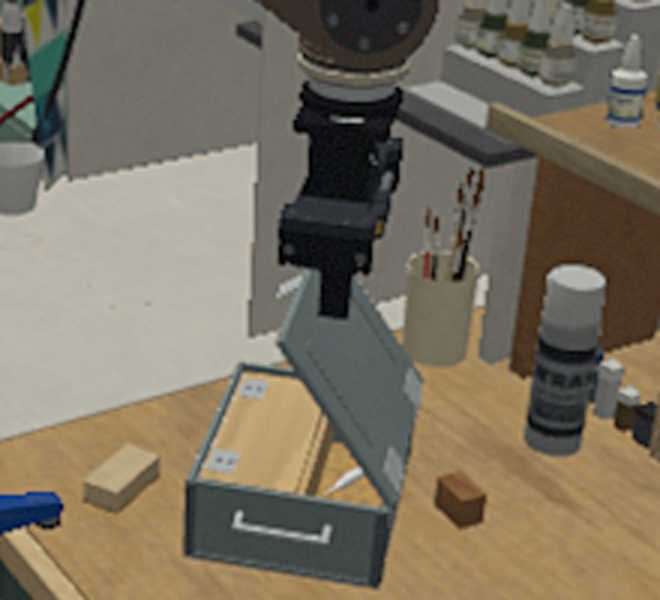

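Request:
jog_arm([
  {"dx": -0.0045,"dy": 0.0045,"dz": -0.004,"rx": 0,"ry": 0,"rz": 0,"gripper": 0},
  {"dx": -0.0045,"dy": 0.004,"dz": -0.0045,"rx": 0,"ry": 0,"rz": 0,"gripper": 0},
  {"dx": -0.0045,"dy": 0.004,"dz": -0.0045,"rx": 0,"ry": 0,"rz": 0,"gripper": 0},
  {"dx": -0.004,"dy": 0.004,"dz": -0.005,"rx": 0,"ry": 0,"rz": 0,"gripper": 0},
  {"dx": -0.004,"dy": 0.0035,"dz": -0.0055,"rx": 0,"ry": 0,"rz": 0,"gripper": 0},
  {"dx": -0.0035,"dy": 0.0035,"dz": -0.0055,"rx": 0,"ry": 0,"rz": 0,"gripper": 0},
  {"dx": -0.003,"dy": 0.003,"dz": -0.006,"rx": 0,"ry": 0,"rz": 0,"gripper": 0},
  {"dx": -0.003,"dy": 0.003,"dz": -0.006,"rx": 0,"ry": 0,"rz": 0,"gripper": 0},
  {"dx": -0.003,"dy": 0.0025,"dz": -0.0065,"rx": 0,"ry": 0,"rz": 0,"gripper": 0},
  {"dx": -0.0025,"dy": 0.0025,"dz": -0.0065,"rx": 0,"ry": 0,"rz": 0,"gripper": 0},
  {"dx": -0.002,"dy": 0.002,"dz": -0.0065,"rx": 0,"ry": 0,"rz": 0,"gripper": 0},
  {"dx": -0.002,"dy": 0.002,"dz": -0.0065,"rx": 0,"ry": 0,"rz": 0,"gripper": 0},
])

```text
t: 9.85
eef_pos: [470.3, -178.6, 136.6]
tcp_rot: [-1.571, -0.0, 0.796]
ft_force: [1.0, 0.3, 0.4]
opening: 0.003
```

```bash
python3 - <<'E'
from h import *
s=env.state();print(s["t"],s["eef_pos"],loc(s["eef_pos"]),s["ft_force"])
E
```

```text
9.85 [ 470.27  -178.645  136.584] [-39.788 -14.768 136.584] [1.025 0.3   0.438]
```

Request:
jog_arm([
  {"dx": -0.001,"dy": 0.001,"dz": -0.004,"rx": 0,"ry": 0,"rz": 0,"gripper": 0},
  {"dx": -0.001,"dy": 0.001,"dz": -0.004,"rx": 0,"ry": 0,"rz": 0,"gripper": 0},
  {"dx": -0.001,"dy": 0.001,"dz": -0.004,"rx": 0,"ry": 0,"rz": 0,"gripper": 0},
  {"dx": -0.001,"dy": 0.001,"dz": -0.004,"rx": 0,"ry": 0,"rz": 0,"gripper": 0},
  {"dx": -0.001,"dy": 0.001,"dz": -0.004,"rx": 0,"ry": 0,"rz": 0,"gripper": 0},
  {"dx": -0.0005,"dy": 0.0005,"dz": -0.004,"rx": 0,"ry": 0,"rz": 0,"gripper": 0},
  {"dx": -0.0005,"dy": 0.0005,"dz": -0.004,"rx": 0,"ry": 0,"rz": 0,"gripper": 0},
  {"dx": -0.0005,"dy": 0.0005,"dz": -0.003,"rx": 0,"ry": 0,"rz": 0,"gripper": 0},
  {"dx": 0,"dy": 0,"dz": -0.002,"rx": 0,"ry": 0,"rz": 0,"gripper": 0},
  {"dx": 0,"dy": 0,"dz": -0.002,"rx": 0,"ry": 0,"rz": 0,"gripper": 0},
])

```text
t: 10.85
eef_pos: [463.9, -172.3, 102.0]
tcp_rot: [-1.57, 0.0, 0.796]
ft_force: [-0.4, -0.3, 0.3]
opening: 0.006
```

Request:
jog_arm([
  {"dx": 0,"dy": 0,"dz": -0.001,"rx": 0,"ry": 0,"rz": 0,"gripper": 0},
  {"dx": 0,"dy": 0,"dz": -0.001,"rx": 0,"ry": 0,"rz": 0,"gripper": 0},
  {"dx": 0,"dy": 0,"dz": -0.001,"rx": 0,"ry": 0,"rz": 0,"gripper": 0},
  {"dx": 0,"dy": 0,"dz": -0.001,"rx": 0,"ry": 0,"rz": 0,"gripper": 0},
])

```text
t: 11.25
eef_pos: [464.0, -172.4, 98.2]
tcp_rot: [-1.571, -0.0, 0.796]
ft_force: [0.4, 0.7, 0.5]
opening: 0.005
```

Request:
jog_arm([
  {"dx": 0,"dy": 0,"dz": -0.001,"rx": 0,"ry": 0,"rz": 0,"gripper": 0},
  {"dx": 0,"dy": 0,"dz": -0.001,"rx": 0,"ry": 0,"rz": 0,"gripper": 0},
])

```text
t: 11.45
eef_pos: [464.0, -172.4, 96.1]
tcp_rot: [-1.571, -0.0, 0.796]
ft_force: [0.0, 0.4, 1.1]
opening: 0.006
```

Request:
jog_arm([
  {"dx": 0,"dy": 0,"dz": -0.0005,"rx": 0,"ry": 0,"rz": 0,"gripper": 0},
  {"dx": 0,"dy": 0,"dz": -0.0005,"rx": 0,"ry": 0,"rz": 0,"gripper": 0},
])

```text
t: 11.65
eef_pos: [464.0, -172.4, 95.2]
tcp_rot: [-1.571, -0.0, 0.796]
ft_force: [-1.7, 0.4, 9.3]
opening: 0.006
```

Request:
jog_arm([
  {"dx": 0,"dy": 0,"dz": -0.0004,"rx": 0,"ry": 0,"rz": 0,"gripper": 0},
  {"dx": 0,"dy": 0,"dz": 0,"rx": 0,"ry": 0,"rz": 0,"gripper": 0},
  {"dx": 0,"dy": 0,"dz": 0,"rx": 0,"ry": 0,"rz": 0,"gripper": 0},
])

```text
t: 11.95
eef_pos: [464.0, -172.4, 95.2]
tcp_rot: [-1.571, -0.0, 0.796]
ft_force: [-2.4, 1.4, 7.4]
opening: 0.007
```

Request:
jog_arm([
  {"dx": 0,"dy": 0,"dz": 0.005,"rx": 0,"ry": 0,"rz": 0,"gripper": 0},
  {"dx": 0,"dy": 0,"dz": 0.03,"rx": 0,"ry": 0,"rz": 0,"gripper": 0},
  {"dx": 0,"dy": 0,"dz": 0.05,"rx": 0,"ry": 0,"rz": 0,"gripper": 0},
  {"dx": 0,"dy": 0,"dz": 0.05,"rx": 0,"ry": 0,"rz": 0,"gripper": 0},
  {"dx": 0,"dy": 0,"dz": 0.04,"rx": 0,"ry": 0,"rz": 0,"gripper": 0},
  {"dx": 0,"dy": 0,"dz": 0.02,"rx": 0,"ry": 0,"rz": 0,"gripper": 0},
  {"dx": 0,"dy": 0,"dz": 0,"rx": 0,"ry": 0,"rz": 0,"gripper": 0},
])

```text
t: 12.65
eef_pos: [464.7, -172.7, 292.8]
tcp_rot: [-1.576, -0.002, 0.796]
ft_force: [-1.9, 0.0, -1.3]
opening: 0.01
```

```bash
python3 - <<'E'
from h import *
s=env.state();print(s["t"],s["eef_pos"],loc(s["eef_pos"]),s["ft_force"])
im=env.read_camera("side"); cv2.imwrite("pics/s7.png",cv2.resize(im[130:330,250:470,::-1],None,fx=3,fy=3,interpolation=cv2.INTER_CUBIC))
im0=cv2.imread("pics/side1.png"); d=cv2.absdiff(im0,im[:,:,::-1]).max(2); cv2.imwrite("pics/d7.png",d[130:430,200:500])
E
```

```text
12.65 [ 464.716 -172.714  292.809] [-47.907 -14.43  292.809] [-1.925  0.016 -1.304]
```

View pics/s7.png

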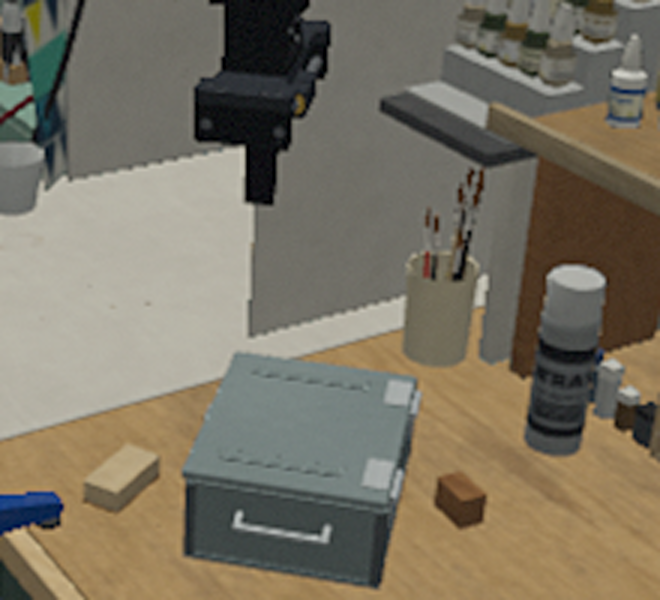

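View pics/d7.png

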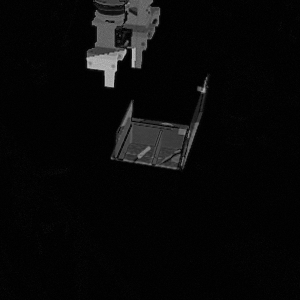

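```bash
python3 -c "
from cell import env
print(env.state()['qvel']); print(env.job_done())"
```

```text
[-0.00015133  0.03555102  0.04184218  0.000709   -0.02082849 -0.0013999 ]
the job is handed in; nothing more can be done
None
```

The case is closed and the job is handed in at about 12.7 s. With the gripper shut, I pushed the plywood flap down first, then swung the cover shut and raised the hand about 200 mm clear.

**Flap:** the fingertips met its stop at TCP height 82.2 mm (expected 82), with about 6 N. The side picture then showed it lying level on the divider.

**Cover:** I pushed it round at no more than about 0.6 rad/s, slower near the end. It met the rim at 95.2 mm (expected 95), with 7–9 N downward. Force readings taken during the swing stayed around 1–3 N, below the 7 N at which the case slides.

**Last checks:** the side picture shows the cover flat on the rim. Compared with the picture taken before the flap push, only the flap, the cover and the arm changed; the case front, sanding block and wood block did not move. I did not take another top view, so the jar behind the case was not seen clearly afterwards.

**Disagreements:** the top and side views differed by up to about 9 mm on where the case stood. I used a compromise, and the contact heights came out within about 0.2 mm of those expected. The arm was still settling very slightly, at about 0.04 rad/s and in free air, when I handed in.

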